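# Hold a spring clip open over the job card in a slide-top box

## Robot

A 7-joint arm with a two-finger parallel gripper is mounted at the origin on the work surface. World frame = base frame: x ahead of the robot, y to its left, z up, the work surface at z = 0. Lengths are in m, angles in rad, forces in N, time in s.
With the tool pointing down it reaches from about 0.425 to 0.925 m from the base axis. Payload 6.8 kg.
Tool frame: the origin (TCP) lies on the front face of the gripper's body, between the roots of the fingers; the fingertips stand 73 mm ahead of it and the grasp point (between the pads) lies 54 mm ahead of it; z points along the fingers, x is the direction in which the jaws open and shut, and the axes are right-handed (so a half turn about z gives the same grasp; the last joint's range is limited). The gripper opens to 85 mm and grips with 20 to 120 N. Pads are 22 mm wide; open, the fingers measure 114 mm over their backs; the gripper's body (76 mm by 85 mm) begins 54 mm behind the grasp point. The pads swing forward as they close: fully open they stand 13 mm farther back than shut.
Start: joints at [-1.323, 0.477, 0.022, 1.555, -0.011, 1.109, -0.083], TCP at [0.235, 0.633, 0.304] pointing down, gripper open.
Joint ranges: [-2.96, 2.96], [-0.34, 2.1], [-1.41, 1.46], [0.24, 2.44], [-1.37, 4.51], [0.17, 1.92], [-2.96, 2.96]. Speed limits (rad/s): [2.39, 2.39, 3.14, 3.14, 3.14, 3.14, 3.14].

## Interface

Orientations are given as a unit quaternion [w, x, y, z].
In Python, from station import get_obs, read_camera, hand_in gives the robot as it stands. The module is installed in compiled form; this text tells all that it offers.
- The arm moves only by the shell command python3 -m creep 'ROWS' [FORCE]. ROWS is JSON, a list that holds one entry, the list of rows, each a list of 7 numbers: the turn, a rotation vector about the tool's x, y, z in rad, then the shift along the tool's x, y, z in m, then the finger opening in m, from 0 to 0.0854. A call has 1 to 20 rows; each row shifts and turns the pose as measured when the row begins, along the tool's axes as they then stand; what a row does not reach is not made up. A row lasts 1/12 s, in which the tool goes at most 41.7 mm and 7.16 degrees, less where a joint would pass 70% of its speed; a pose out of reach is approached as far as the arm can. A call is refused whole if a number of a shift passes 0.0417 or a number of a turn 0.125, either way. A call with a gripper value outside its range is refused whole. The fingers move at their own pace and stop on an object; FORCE is the grip in N (left out, the last holds). Time passes only in rows, so rows that do not move let the fingers close. It gives the time, the measured TCP pose, the force and the opening at its end, in the units of the state.
- get_obs(): the state, without advancing time (a new reading comes with each control period).
- read_camera(name): name is "scene" or "top"; returns a dict with "color" (400x640x3 uint8, red, green, blue), "range_z" (400x640 float32, m along the optical axis (not along the pixel's ray), 0 where there is no reading), "fovy" (degrees; the focal length in pixels is half the picture's height over the tangent of half this angle, whatever the lens; pixels are square), "cx", "cy" (the principal point, pixels), "rvec" (rotation vector, rad) and "tvec" (3), from world to camera coordinates, as OpenCV has them. Camera axes: x right, y down, z forward; pixel columns grow to the right and rows downward; lengths in m; the calibration is good to about 2 mm. A picture is of the moment at which its call begins.
- hand_in(): hands the job in, once; it reports no verdict.
The state is a dict: "t": time; "q": joint angles; "joint_vel": joint speeds; "joint_torque": joint torques, N m; "eef_pos": TCP position; "tool_rot": TCP orientation; "contact_force": force on the tool from outside, world axes, zero at the start; "torque": the same for the moment, N m; "gripper_width": opening from 0.0 (shut) to 1.0 (fully open).
Only numpy, scipy, OpenCV 4.12 (cv2) and the standard library are available. Lean on these libraries where they do the work, as an engineer would, in place of code of your own. Each camera call takes 0.05 s, during which the arm holds its last target.

## Task

First slide the flat cover of the grey card box all the way to its other end, so that the job card standing inside is uncovered. Then squeeze the levers of the steel spring clip parked on the bookend, lift it off, and bring it open over the middle of the job card's top edge, with the edge well between the jaws and neither jaw touching the card. Finish while still holding the clip wide open there so that I can slip a note in; do not let go, do not let the clip bite or knock the card, and leave the tape measure, calculator, caliper and flask alone.

Things in the scene. Friction and masses are not known exactly. Their poses are not given: they have to be found in the camera images.
- card_box: Grey open-topped box fixed to the table, 124 (its x) x 250 (its y) x 72 mm high, walls 5 mm, parted by a 5 mm wall into two equal compartments along y. Origin: centre of its underside. Rails 4 mm wide and 10 mm high run along both long rims (top at 82 mm). The cover starts over the -y compartment, where the job card stands; the other has only paper slips on its floor.
- cover (a joint): How far the flat aluminium cover (112 x 122 x 4 mm, underside at 72 mm above the table) has slid along the box's +y axis, in m. 0: over the -y compartment (card covered); 0.122: its stop, over the +y compartment (card uncovered). It starts between 0 and 0.03, moves with about 1.5 N of friction and stays where left.
- cover_ridge (a point): Centre of the top of the black upright grip ridge on the cover's middle: 50 mm along the box's x, 14 mm thick along the slide, 26 mm tall above the cover (its top is 102 mm above the table). Moves with the cover; axes parallel to the box's.
- job_card: White stiff job card standing upright in a small wooden foot on the floor of the box's -y compartment, fixed; 90 mm long (its x), 4 mm thick (its y), 59 mm high with the foot (foot 70 x 24 x 12 mm). Origin: centre of the underside of the foot, about 5 mm above the table. It may be off the compartment's middle by 15 mm and turned by 0.12 rad against the box.
- card_edge (a point): Middle of the card's top edge, about 65 mm above the table and so about 8 mm below the box's rim. x runs along the edge, y across the card's thickness (faces at +-2 mm), z up.
- bookend: Dark steel bookend fixed to the table: an upright 4 mm sheet, 90 mm long (its x), 75 mm high, with a 3 mm base plate reaching 90 mm to its +y side. Origin: middle of the sheet's lower edge.
- clip: Steel spring clip (bulldog type), 65 g, loose, parked astride the bookend's top edge, jaws down, levers up. Origin: middle of its pivot rod (8 mm diameter, 52 mm long), 79 mm above the table as parked. x along the pivot, parallel to the bookend's edge; z up; y across its two halves. The frame belongs to the +y half, which turns about x by about half the gape when the levers are squeezed.
- lever_tip_a (a point): Middle of the rolled tip of the +y lever, a rod of 8 mm diameter, 30 mm long along the clip's x: 40 mm above the pivot, at rest 18 mm from the clip's middle plane. The two tips measure 44 mm over their outsides at rest, about 19 mm fully squeezed. Nothing is above them. Squeezing both tips together along the clip's y opens the jaws.
- lever_tip_b (a point): The same on the -y lever.
- clip_gape (a joint): Angle between the clip's halves, rad. 0 as parked (jaws 4 mm apart, gripping the bookend), -0.1 shut on nothing, 0.6 fully open at its stop: jaws then 25 mm apart, their tips 34 mm below the pivot. Its spring wants about 6 N on each lever tip at 0 and 11 N at 0.6, and shuts the clip when let go.
- jaw_tip_a (a point): Middle of the inner lower edge of the +y jaw (50 mm wide along x), 36 mm below the pivot and 2 mm from the clip's middle plane as parked.
- jaw_tip_b (a point): The same on the -y jaw.
- tape_measure: Yellow tape measure, 70 x 40 x 58 mm, standing on the table; origin under its middle. Leave alone.
- calculator: White desk calculator, 140 (its x) x 100 x 18 mm, lying flat; origin under its middle. Leave alone.
- caliper: Caliper lying flat, 230 mm long (its y), 12 mm thick; origin under the middle of its beam. Leave alone.
- flask: Green drinking flask, 70 mm diameter, 193 mm tall; origin under its middle. Leave alone.
Things that resemble listed ones, but are neither listed nor needed, are in the scene too. Of the things shaped like the clip, the steel one is meant.

How it is judged:
By the outcome, as a careful person would: the job done as asked, in the order asked, and still so for the second after the job is handed in, while the arm keeps its last pose, push and grip.
It also fails if it takes over 69 s, if anything falls off the work surface, if the arm or the gripper's body presses on something with over 40 N, if the wrist force passes 120 N, or if a joint passes its speed limit or range.

## Working session

There is one attempt and no reset: what is moved stays moved. The work goes in short steps, Python scripts to look and compute and a shell command to move; the robot and the scene stay as the last step left them, time stands still between calls to the robot, and variables do not carry over. Pictures are saved under pics/ and viewed, and the job is handed in when it is done.

```bash
mkdir -p pics; cat > h.py <<'E'
import numpy as np, cv2
from station import get_obs, read_camera, hand_in
def cam(n):
    c=read_camera(n); c['f']=200/np.tan(np.radians(c['fovy'])/2)
    c['R']=cv2.Rodrigues(np.array(c['rvec'],float))[0]; c['t']=np.array(c['tvec'],float).ravel()
    c['C']=-c['R'].T@c['t']; return c
def ray(c,u,v):
    d=c['R'].T@np.array([(u-c['cx'])/c['f'],(v-c['cy'])/c['f'],1.]); return d
def onz(c,u,v,z):
    d=ray(c,u,v); return c['C']+d*(z-c['C'][2])/d[2]
def dep(c,u,v):
    return c['C']+ray(c,u,v)*c['range_z'][int(round(v)),int(round(u))]
def proj(c,p):
    q=c['R']@np.array(p,float)+c['t']; return c['f']*q[:2]/q[2]+np.array([c['cx'],c['cy']])
def cloud(c):
    v,u=np.mgrid[0:400,0:640]; z=c['range_z']
    P=np.stack([(u-c['cx'])/c['f']*z,(v-c['cy'])/c['f']*z,z],-1)
    return (P-c['t'])@c['R']
def tri(c1,p1,c2,p2):
    a,b=ray(c1,*p1),ray(c2,*p2); a/=np.linalg.norm(a); b/=np.linalg.norm(b)
    s=np.linalg.lstsq(np.stack([a,-b],1),c2['C']-c1['C'],rcond=None)[0]
    A=c1['C']+a*s[0];B=c2['C']+b*s[1]; return (A+B)/2,np.linalg.norm(A-B)
def save(n,im,s=1): cv2.imwrite('pics/'+n+'.png',cv2.cvtColor(cv2.resize(im,None,fx=s,fy=s,interpolation=cv2.INTER_CUBIC),cv2.COLOR_RGB2BGR))
E
python3 - <<'E'
from h import *
np.set_printoptions(precision=4,suppress=True)
for n in('scene','top'):
    c=cam(n); save(n+'0',c['color'],1.25); print(n,c['fovy'],c['cx'],c['cy'],c['C'],c['R'])
print(get_obs())
E
```

```text
scene 53.34348529031978 308.57284897826605 197.47620885826197 [ 0.9752 -0.5425  1.0033] [[ 0.8654  0.5011 -0.0013]
 [ 0.4142 -0.7167 -0.5611]
 [-0.2821  0.4851 -0.8277]]
top 46.72479723192179 317.5747932569632 195.91291908911697 [ 0.3848 -0.0048  1.3544] [[ 0.0578 -0.9983  0.0024]
 [-0.9718 -0.0568 -0.2288]
 [ 0.2286  0.0109 -0.9735]]
{'t': 0.1, 'q': array([-1.3231,  0.4777,  0.0224,  1.5563, -0.0115,  1.1093, -0.0831]), 'joint_vel': array([ 0.0016, -0.0013,  0.0008, -0.0033, -0.0004, -0.0005,  0.0001]), 'joint_torque': array([  0.0041, -59.7764,   1.6133, -28.1956,   0.0127,   0.0051,
         0.    ]), 'eef_pos': array([0.235 , 0.6323, 0.303 ]), 'tool_rot': array([ 0.0005,  0.8211,  0.5708, -0.0006]), 'contact_force': array([-0.157 ,  0.9998,  0.1819]), 'torque': array([ 0.0351,  0.0296, -0.0826]), 'gripper_width': 0.9987019636615749}
```

View pics/scene0.png

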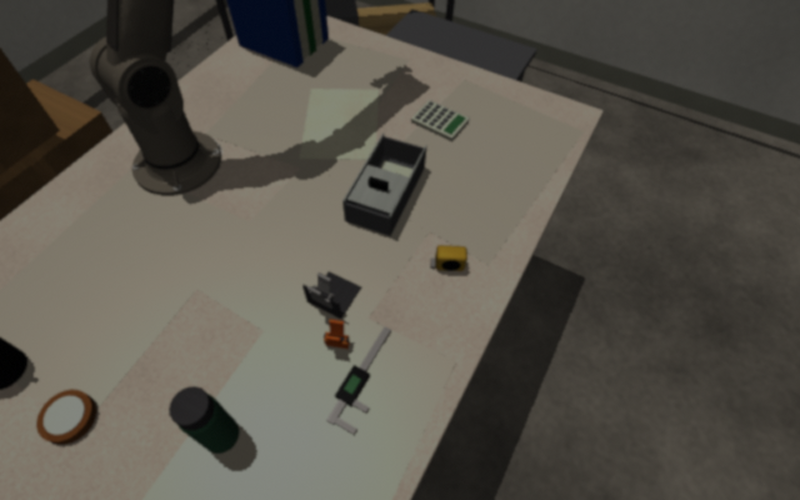

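View pics/top0.png

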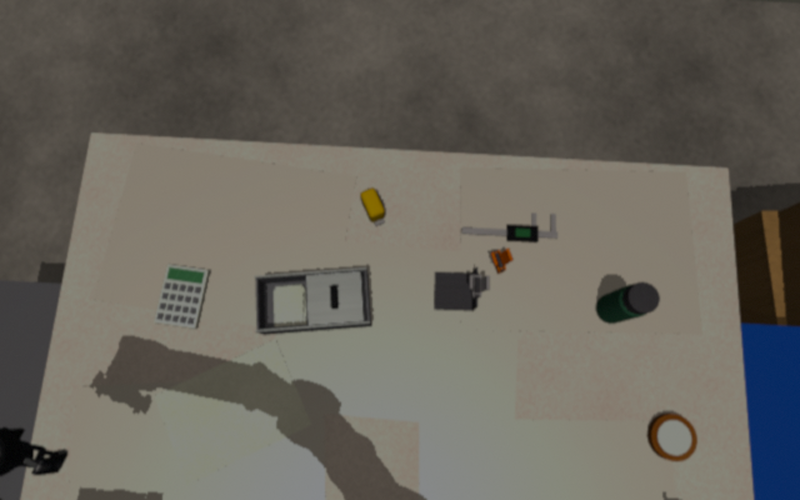

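The scene view shows the box at about (385,185), the bookend with the grey clip at (325,287), and an orange look-alike at (337,335). In the top view these are at (313,300), (478,283) and (501,258). Next I'll enlarge both areas.

```bash
python3 - <<'E'
from h import *
a=cam('scene');b=cam('top')
def crop(n,c,x0,y0,w,h,s):
    im=c['color'][y0:y0+h,x0:x0+w]; im=np.clip(im.astype(float)*1.8,0,255).astype(np.uint8); return cv2.resize(im,(w*s,h*s),interpolation=cv2.INTER_CUBIC)
A=crop('a',a,225,205,80,80,5);B=crop('b',b,340,190,80,80,5)
save('clipcrop',np.hstack([A,B]))
A=crop('a',a,265,100,80,100,5);B=crop('b',b,200,205,80*1,100,5)
B=crop('b',b,198,205,105,100,4)
B=cv2.copyMakeBorder(B,0,100,0,0,cv2.BORDER_CONSTANT)
save('boxcrop',np.hstack([cv2.resize(A,(400,500)),B[:,:400]]))
E
```

```text
(no output)
```

View pics/clipcrop.png

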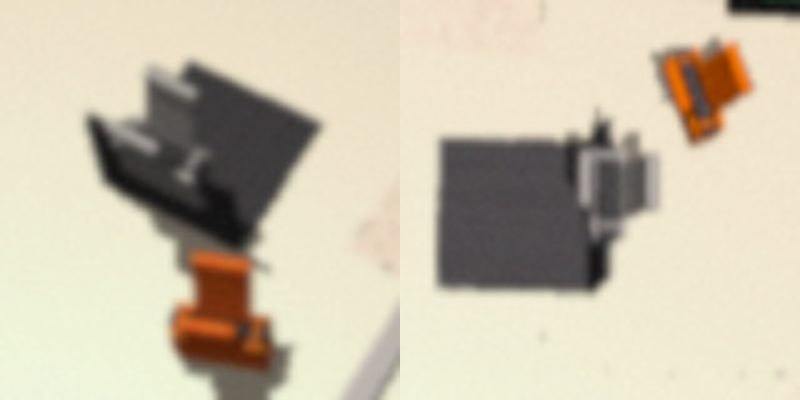

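View pics/boxcrop.png

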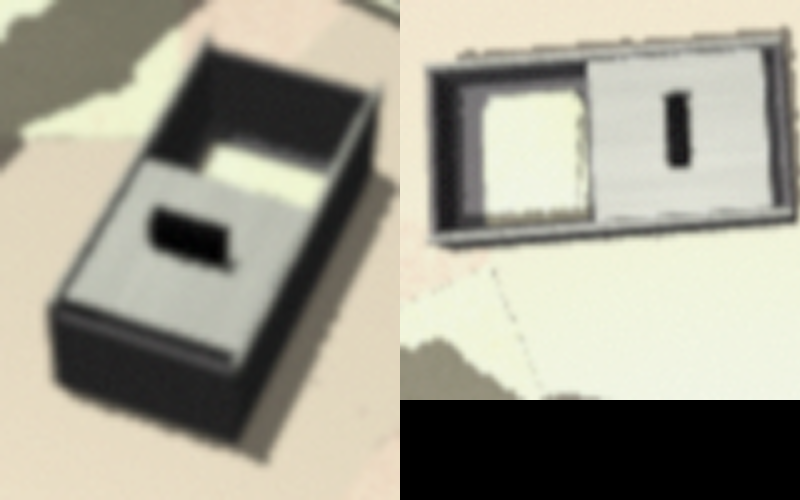

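The candidates for the clip are the grey one astride the bookend (scene px ~(255,227), top ~(384,226)) and the orange one lying on the table (scene ~(267,267), top ~(399,207)). The grey one fits: it is steel and parked on the bookend. The crop confirms this.

```bash
python3 - <<'E'
from h import *
np.set_printoptions(precision=4,suppress=True)
a=cam('scene');b=cam('top')
print('tipa',tri(a,(259.4,221.4),b,(377.6,225.6)),'tipb',tri(a,(251.6,232),b,(390.2,226)))
print('rod end', tri(a,(225+192/5,205+165/5),b,(340+205/5,190+232/5)))
# clouds near tips
for c,n in((a,'scene'),(b,'top')):
    P=cloud(c); X,Y,Z=P[...,0],P[...,1],P[...,2]
    t=tri(a,(259.4,221.4),b,(377.6,225.6))[0]
    m=(abs(X-t[0])<.06)&(abs(Y-t[1]+.02)<.06)&(Z>.108)
    Q=P[m]; print(n,len(Q),Q.min(0) if len(Q) else'',Q.max(0) if len(Q) else '')
    y=Q[:,1]; mid=(y.min()+y.max())/2
    for s in(y>mid,y<=mid):
        q=Q[s]; print('  ',len(q),q.mean(0),np.percentile(q,5,0),np.percentile(q,95,0), cv2.minAreaRect(q[:,:2].astype(np.float32)))
# box rim
for n,u,v in(('TL',198+30/4,205+67/4),('BL',198+34/4,205+240/4),('TR',198+392/4-0.5,205+35/4),('BR',198+397/4,205+218/4)):
    print(n,onz(b,u,v,.082))
P=cloud(b);X,Y,Z=P[...,0],P[...,1],P[...,2]
tb=proj(b,[0.55,0.15,.082]);print(tb)
m=(X>.35)&(X<.75)&(Y>0)&(Y<.4)
for lo,hi in((.075,.079),(.079,.087),(.095,.11),(.07,.11)):
    q=P[m&(Z>lo)&(Z<hi)]; print(lo,len(q),q.mean(0),cv2.minAreaRect(q[:,:2].astype(np.float32)))
# ridge by colour top
bx=b['color'][205:305,198:303]
sub=(bx.max(-1)<40).astype(np.uint8)
k,l,s,ce=cv2.connectedComponentsWithStats(sub)
for i in range(1,k):
    if s[i,4]>30: print(s[i],ce[i],onz(b,198+ce[i][0],205+ce[i][1],.102))
E
```

```text
tipa (array([ 0.6024, -0.1557,  0.1241]), np.float64(0.0033822489123774497)) tipb (array([ 0.6029, -0.1903,  0.1231]), np.float64(0.001769565609416305))
rod end (array([ 0.5963, -0.1669,  0.0404]), np.float64(0.031081557750552213))
scene 107 [ 0.5861 -0.1949  0.1085] [ 0.6182 -0.151   0.1275]
   62 [ 0.6023 -0.1561  0.1191] [ 0.5875 -0.1594  0.1097] [ 0.6162 -0.1522  0.1261] ((0.6014784574508667, -0.15534989535808563), (0.03060869872570038, 0.00884850975126028), 3.5382847785949707)
   45 [ 0.6042 -0.1908  0.1224] [ 0.5891 -0.1941  0.1168] [ 0.6174 -0.187   0.1252] ((0.6029898524284363, -0.1905585378408432), (0.030590074136853218, 0.008583709597587585), 1.2390766143798828)
top 77 [ 0.5892 -0.194   0.1083] [ 0.6194 -0.1498  0.1286]
   31 [ 0.6022 -0.153   0.1222] [ 0.5897 -0.1557  0.1187] [ 0.6153 -0.1502  0.1262] ((0.6031392216682434, -0.15290427207946777), (0.027940334752202034, 0.005817066412419081), 1.666598916053772)
   46 [ 0.6043 -0.1894  0.1196] [ 0.5911 -0.1933  0.1093] [ 0.6185 -0.1865  0.1262] ((0.6048412919044495, -0.18956692516803741), (0.009233244694769382, 0.029167884960770607), 87.11962127685547)
TL [0.5916 0.3167 0.082 ]
BL [0.4728 0.3005 0.082 ]
TR [0.6288 0.0681 0.082 ]
BR [0.502  0.0546 0.082 ]
[263.9435 240.0501]
0.075 998 [0.5574 0.1465 0.0769] ((0.5515638589859009, 0.1930185854434967), (0.12571650743484497, 0.24941249191761017), 7.887650966644287)
0.079 538 [0.5558 0.1665 0.0814] ((0.5514440536499023, 0.19283613562583923), (0.12458023428916931, 0.24942786991596222), 7.710218906402588)
0.095 97 [0.5574 0.1416 0.1019] ((0.5575898885726929, 0.14166845381259918), (0.04814043641090393, 0.014262893237173557), 6.18684720993042)
0.07 2289 [0.5569 0.1546 0.078 ] ((0.5518674850463867, 0.19243186712265015), (0.1256648153066635, 0.2509002685546875), 7.771179676055908)
[  9  16  37  42 330] [16.5212 32.7485] [0.5459 0.2822 0.102 ]
[67 24  5 17 79] [69. 32.] [0.5562 0.14   0.102 ]
```

```bash
cat >> h.py <<'E'
from scipy.spatial.transform import Rotation as Ro
def pose():
    o=get_obs(); w=o['tool_rot']; R=Ro.from_quat([w[1],w[2],w[3],w[0]]).as_matrix(); return o,R
def go(target,xdeg=None):
    """remaining shift along tool axes; turn vector to have tool down with tool x at xdeg"""
    o,R=pose(); d=R.T@(np.array(target)-o['eef_pos']); ax=np.degrees(np.arctan2(R[1,0],R[0,0]))
    print('t %.2f pos'%o['t'],np.round(o['eef_pos'],4),'xang %.2f'%ax,'tilt',np.round(R[:,2],4),'F',np.round(o['contact_force'],1),'w %.1fmm'%(o['gripper_width']*85.4))
    print('  shift mm',np.round(d*1000,1))
    if xdeg is not None:
        a=np.radians(xdeg); x=np.array([np.cos(a),np.sin(a),0]);z=np.array([0,0,-1.]);T=np.stack([x,np.cross(z,x),z],1)
        print('  turn',np.round(Ro.from_matrix(R.T@T).as_rotvec(),4))
E
python3 - <<'E'
from h import *
np.set_printoptions(precision=4,suppress=True)
a=cam('scene');b=cam('top')
# bookend: dark px, base plate z<.01, sheet top
for c,n in((a,'s'),(b,'t')):
    P=cloud(c);X,Y,Z=P[...,0],P[...,1],P[...,2]
    dark=c['color'].max(-1)<75
    m=(X>.52)&(X<.68)&(Y>-.2)&(Y<-.05)
    for lo,hi,dk in((-.004,.012,1),(.070,.0785,0),(.015,.07,0)):
        q=P[m&(Z>lo)&(Z<hi)&(dark|(dk==0))]
        if len(q)>5: print(n,lo,len(q),q.mean(0),cv2.minAreaRect(q[:,:2].astype(np.float32)))
        if len(q)>5 and lo>0.01:
            v=cv2.fitLine(q[:,:2].astype(np.float32),cv2.DIST_HUBER,0,.01,.01).ravel();print('   line',v,np.degrees(np.arctan2(v[1],v[0])))
go([.5576,.1417,.303],97.76)
E
python3 -m creep '[[[0,0,0,-0.0217,0.0296,0,0.0854],[0,0,0,-0.0217,0.0296,0,0.0854],[0,0,0,-0.0217,0.0296,0,0.0854],[0,0,0,-0.0217,0.0296,0,0.0854]]]'
python3 -c "
from h import *
go([.5576,.1417,.303],97.76)"
```

```text
s -0.004 556 [ 0.6105 -0.1248  0.0048] ((0.6014785766601562, -0.1383715569972992), (0.09032058715820312, 0.11720426380634308), 3.6425023078918457)
s 0.07 45 [ 0.6041 -0.1752  0.0752] ((0.5982217788696289, -0.1734936535358429), (0.0860600695014, 0.01651725545525551), 2.636030673980713)
   line [ 0.9988  0.05    0.6071 -0.1747] 2.8647802
s 0.015 207 [ 0.6031 -0.1751  0.0425] ((0.5992955565452576, -0.175968736410141), (0.09082481265068054, 0.009211812168359756), 2.75577974319458)
   line [ 0.9998  0.0199  0.6065 -0.1743] 1.140806
t -0.004 856 [ 0.5988 -0.127   0.0037] ((0.6004678010940552, -0.14153032004833221), (0.08724382519721985, 0.11358634382486343), 3.2551965713500977)
t 0.07 43 [ 0.6022 -0.1737  0.0747] ((0.6018123030662537, -0.17394870519638062), (0.09060901403427124, 0.013684667646884918), 1.121790885925293)
   line [ 0.9992  0.041   0.5915 -0.1726] 2.3512034
t 0.015 50 [ 0.5898 -0.1709  0.048 ] ((0.6005828976631165, -0.17291489243507385), (0.011541463434696198, 0.08734217286109924), 87.90544891357422)
   line [ 0.9995  0.0306  0.6036 -0.1703] 1.7510046
t 0.40 pos [0.2351 0.6327 0.3038] xang 69.61 tilt [-0.0001 -0.0003 -1.    ] F [-0.3 -0.2  0.3] w 85.3mm
  shift mm [-347.9  473.3    0.9]
  turn [-0.0001  0.0003 -0.4913]
t: 0.73
eef_pos: [0.3097, 0.5147, 0.3022]
tool_rot: [-0.003, 0.816, 0.578, -0.001]
contact_force: [0.8, -0.6, -0.8]
gripper_width: 1.001
t 0.73 pos [0.3097 0.5147 0.3022] xang 70.59 tilt [-0.0046  0.0045 -1.    ] F [ 0.8 -0.6 -0.8] w 85.5mm
  shift mm [-269.4  357.8   -3.6]
  turn [-0.005  -0.004  -0.4742]
```

```bash
python3 -m creep '[[[0,0,0,-0.022,0.0295,0,0.0854],[0,0,0,-0.022,0.0295,0,0.0854],[0,0,0,-0.022,0.0295,0,0.0854],[0,0,0,-0.022,0.0295,0,0.0854],[0,0,0,-0.022,0.0295,0,0.0854],[0,0,0,-0.022,0.0295,0,0.0854],[0,0,0,-0.022,0.0295,0,0.0854],[0,0,0,-0.022,0.0295,0,0.0854],[0,0,0,-0.022,0.0295,0,0.0854],[0,0,0,-0.022,0.0295,0,0.0854],[0,0,0,-0.022,0.0295,0,0.0854]]]' >/dev/null
python3 -m creep '[[[0,0,-0.12,0,0,0,0.0854],[0,0,-0.12,0,0,0,0.0854],[0,0,-0.12,0,0,0,0.0854],[0,0,-0.11,0,0,0,0.0854],[0,0,0,0,0,0,0.0854]]]' >/dev/null
python3 -c "
from h import *
go([.5576,.1417,.303],97.76)"
```

```text
t 2.07 pos [0.5497 0.1475 0.3031] xang 97.77 tilt [ 0.0044  0.005  -1.    ] F [ 0.4 -0.8 -0.1] w 85.4mm
  shift mm [-6.8  7.   0.1]
  turn [ 0.005  -0.0044  0.0001]
```

```bash
python3 -m creep '[[[0.005,-0.004,0,-0.0068,0.007,0.02,0.05],[0,0,0,0,0,0.03,0.05],[0,0,0,0,0,0.03,0.05],[0,0,0,0,0,0.02,0.05],[0,0,0,0,0,0,0.05]]]' 30 >/dev/null
python3 - <<'E'
from h import *
go([.5576,.1417,.153],97.76)
a=cam('scene');b=cam('top')
f=lambda c,x0,y0,w,h,s:cv2.resize(np.clip(c['color'][y0:y0+h,x0:x0+w]*1.6,0,255).astype(np.uint8),(w*s,h*s),interpolation=cv2.INTER_CUBIC)
save('ridge1',np.hstack([f(a,255,90,100,100,4),f(b,200,200,100,100,4)]))
E
```

```text
t 2.48 pos [0.5604 0.1428 0.203 ] xang 96.79 tilt [ 0.008   0.0041 -1.    ] F [-0.5  0.2 -0. ] w 50.0mm
  shift mm [-1.  -3.4 50. ]
  turn [ 0.0084 -0.003  -0.017 ]
```

View pics/ridge1.png

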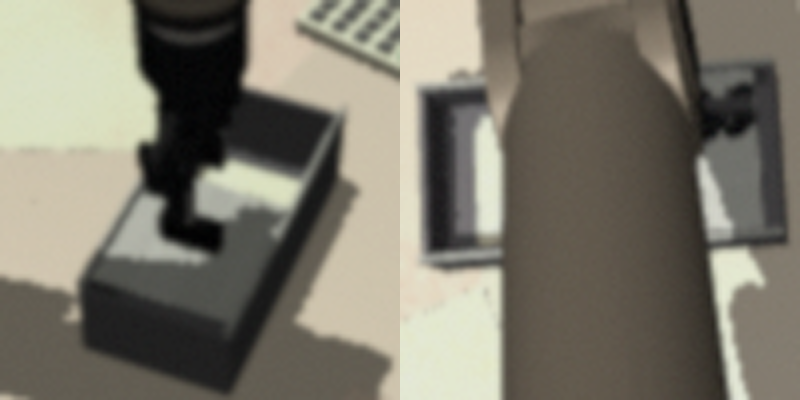

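In the scene crop the gripper stands over the black ridge, which is at about (195,235), and the box is intact. In the top crop the arm hides the ridge. I'll descend and close gently.

```bash
python3 -m creep '[[[0.008,-0.003,-0.017,-0.001,-0.0034,0.015,0.05],[0,0,0,0,0,0.015,0.05],[0,0,0,0,0,0.01,0.05],[0,0,0,0,0,0.008,0.05],[0,0,0,0,0,0,0.05]]]' 30 >/dev/null
python3 -c "
from h import *
go([.5576,.1417,.153],97.76)"
python3 -m creep '[[[0,0,0,0,0,0.002,0.03],[0,0,0,0,0,0,0.01],[0,0,0,0,0,0,0],[0,0,0,0,0,0,0],[0,0,0,0,0,0,0],[0,0,0,0,0,0,0]]]' 30
python3 -c "
from h import *
go([.5576,.1417,.153],97.76)"
```

```text
t 3.00 pos [0.5629 0.1438 0.1623] xang 97.78 tilt [ 0.0153  0.0056 -0.9999] F [-1.  -0.9  0.9] w 50.1mm
  shift mm [-1.4 -5.7  9.2]
  turn [ 0.0159 -0.0035  0.0003]
t: 3.5
eef_pos: [0.5636, 0.144, 0.1615]
tool_rot: [0.004, 0.658, 0.753, 0.008]
contact_force: [1.3, -0.3, -2.7]
gripper_width: 0.156
t 3.50 pos [0.5636 0.144  0.1615] xang 97.76 tilt [ 0.0171  0.0062 -0.9998] F [ 1.3 -0.3 -2.7] w 13.3mm
  shift mm [-1.5 -6.4  8.4]
  turn [ 0.0178 -0.0039 -0.0001]
```

```bash
python3 -m creep '[[[0,0,0,0.01,0,0,0],[0,0,0,0.01,0,0,0],[0,0,0,0.01,0,0,0],[0,0,0,0.01,0,0,0]]]' 40
python3 -c "
from h import *
go([.5576-.135*.1125,.1417+.991*.1125,.153],97.76)"
```

```text
t: 3.83
eef_pos: [0.5584, 0.1827, 0.1615]
tool_rot: [0.006, 0.659, 0.752, 0.007]
contact_force: [1.3, -1.3, -3.4]
gripper_width: 0.146
t 3.83 pos [0.5584 0.1827 0.1615] xang 97.50 tilt [ 0.0173  0.0028 -0.9998] F [ 1.3 -1.3 -3.4] w 12.5mm
  shift mm [72.  -6.8  8.5]
  turn [ 0.0175 -0.0005 -0.0045]
```

```bash
python3 -m creep '[[[0,0,0,0.012,0,0,0],[0,0,0,0.012,0,0,0],[0,0,0,0.012,0,0,0],[0,0,0,0.012,0,0,0],[0,0,0,0.012,0,0,0]]]' 40
python3 -m creep '[[[0,0,0,0.006,0,0,0],[0,0,0,0.006,0,0,0]]]' 40
python3 -m creep '[[[0,0,0,0.004,0,0,0],[0,0,0,0.004,0,0,0]]]' 40
python3 -c "
from h import *
go([.5576-.135*.1125,.1417+.991*.1125,.153],97.76)"
```

```text
t: 4.25
eef_pos: [0.5492, 0.25, 0.1615]
tool_rot: [0.006, 0.658, 0.753, 0.007]
contact_force: [2.2, -1.5, -2.9]
gripper_width: 0.153
t: 4.42
eef_pos: [0.549, 0.2535, 0.1615]
tool_rot: [0.011, 0.66, 0.751, 0.0]
contact_force: [1.7, -22.1, 7.2]
gripper_width: 0.15
t: 4.58
eef_pos: [0.5492, 0.2541, 0.1615]
tool_rot: [0.014, 0.662, 0.749, -0.004]
contact_force: [1.7, -11.5, 2.1]
gripper_width: 0.152
t 4.58 pos [0.5492 0.2541 0.1615] xang 97.05 tilt [ 0.0151 -0.0249 -0.9996] F [  1.7 -11.5   2.1] w 13.0mm
  shift mm [ 0.2 -6.9  8.4]
  turn [ 0.0118  0.0266 -0.0123]
```

The force rose to 22 N at the expected travel, so the cover is at its stop. I'll release, lift away and look.

```bash
python3 -m creep '[[[0,0,0,-0.0005,0,0,0.04],[0,0,0,0,0,0,0.04],[0,0,0,0,0,0,0.04],[0,0,0,0,0,-0.02,0.04],[0.012,0.027,-0.012,0,0,-0.03,0.04],[0,0,0,0,0,-0.03,0.04],[0,0,0,0,0,-0.03,0.06],[0,0,0,0,0,-0.03,0.06]]]' 40
python3 -m creep '[[[0,0,0,-0.03,-0.01,0,0.06],[0,0,0,-0.04,-0.01,0,0.06],[0,0,0,-0.04,-0.01,0,0.06],[0,0,0,-0.04,-0.01,0,0.06],[0,0,0,-0.04,-0.01,0,0.06],[0,0,0,-0.04,-0.01,0,0.06],[0,0,0,-0.03,-0.01,0,0.06],[0,0,0,-0.03,0,0,0.06],[0,0,0,0,0,0,0.06]]]' 
python3 - <<'E'
from h import *
go([.603,-.173,.28],92.5)
a=cam('scene');b=cam('top')
f=lambda c,x0,y0,w,h,s:cv2.resize(np.clip(c['color'][y0:y0+h,x0:x0+w]*1.6,0,255).astype(np.uint8),(w*s,h*s),interpolation=cv2.INTER_CUBIC)
save('open1',np.hstack([f(a,265,95,80,100,5),f(b,200,205,80,100,5)])); save('top2',b['color'])
E
```

```text
t: 5.25
eef_pos: [0.5431, 0.2625, 0.3009]
tool_rot: [-0.006, 0.655, 0.756, -0.004]
contact_force: [0.0, 0.7, 0.2]
gripper_width: 0.698
t: 6.0
eef_pos: [0.5204, -0.0284, 0.311]
tool_rot: [-0.003, 0.647, 0.763, 0.013]
contact_force: [0.4, -1.0, -0.7]
gripper_width: 0.706
t 6.00 pos [ 0.5204 -0.0284  0.311 ] xang 99.44 tilt [ 0.0119  0.0247 -0.9996] F [ 0.4 -1.  -0.7] w 60.3mm
  shift mm [-156.8   57.4   28.4]
  turn [ 0.0144 -0.0234  0.1209]
```

View pics/open1.png

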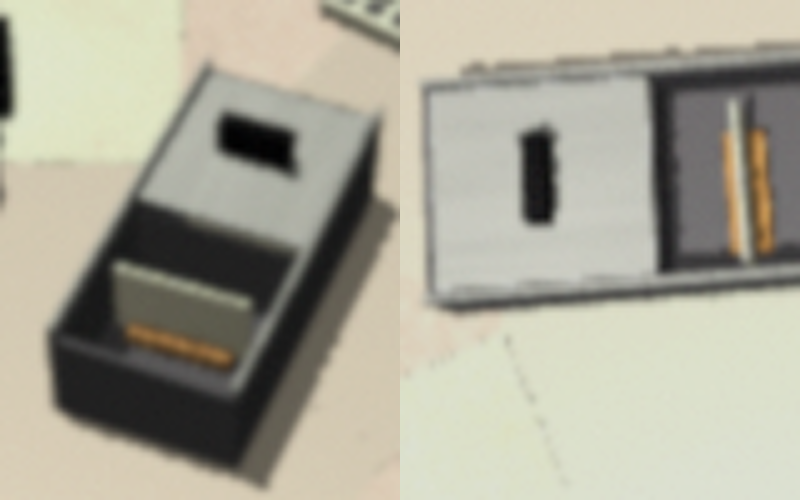

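View pics/top2.png

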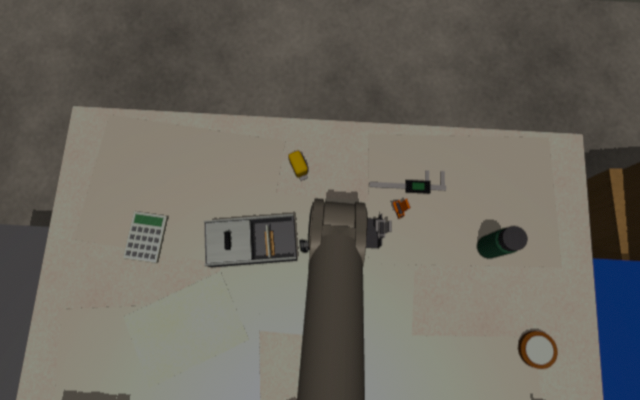

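The cover now lies against the far end, with the ridge at scene crop (257,140). The white card stands uncovered: its top edge runs (115,265)–(250,300) in the scene crop and (736,100)–(747,260) in the top crop. Now I'll measure the card edge.

```bash
python3 - <<'E'
from h import *
np.set_printoptions(precision=4,suppress=True)
a=cam('scene');b=cam('top')
s1,s2=(265+115/5,95+264/5),(265+252/5,95+299/5)
t1,t2=(200+338/5,205+98/5),(200+347/5,205+260/5)
for s,t in((s1,t1),(s2,t2)): print('tri',tri(a,s,b,t),'scene@65',onz(a,*s,.065),'top@65',onz(b,*t,.065))
yw=.1355
for c,n in((a,'s'),(b,'t')):
    P=cloud(c);X,Y,Z=P[...,0],P[...,1],P[...,2]
    dx,dy=X-.5517,Y-.193
    bx=dx*np.cos(yw)+dy*np.sin(yw); by=-dx*np.sin(yw)+dy*np.cos(yw)
    m=(abs(bx)<.052)&(by>-.112)&(by<-.008)
    for lo,hi in((.03,.075),(.055,.075),(.06,.07)):
        q=P[m&(Z>lo)&(Z<hi)]
        v=cv2.fitLine(q[:,:2].astype(np.float32),cv2.DIST_HUBER,0,.01,.01).ravel()
        print(n,lo,len(q),q.mean(0),'zmax',np.percentile(q[:,2],[50,90,98]),cv2.minAreaRect(q[:,:2].astype(np.float32)),np.degrees(np.arctan2(v[1],v[0])))
    m=(Z>.095)&(Z<.11)&(abs(bx)<.06)&(abs(by)<.13)
    print('ridge',P[m].mean(0), bx[m].mean(),by[m].mean())
E
```

```text
tri (array([0.5616, 0.1124, 0.1381]), np.float64(0.06580054703340169)) scene@65 [0.5065 0.1369 0.065 ] top@65 [0.5964 0.1455 0.065 ]
tri (array([0.5434, 0.1643, 0.0128]), np.float64(0.08209995067139729)) scene@65 [0.5942 0.1548 0.065 ] top@65 [0.506 0.133 0.065]
s 0.03 225 [0.5508 0.1416 0.0506] zmax [0.0505 0.0659 0.0682] ((0.5504770874977112, 0.1416301429271698), (0.08747045695781708, 0.011450395919382572), 9.693038940429688) 9.469488
s 0.055 92 [0.5501 0.1417 0.0623] zmax [0.0626 0.0671 0.0689] ((0.5501288175582886, 0.14157065749168396), (0.08676382154226303, 0.011450395919382572), 9.693037986755371) 9.795578
s 0.06 60 [0.5503 0.1419 0.0648] zmax [0.0651 0.0679 0.0691] ((0.5500608682632446, 0.14252255856990814), (0.08632725477218628, 0.00957406498491764), 9.555275917053223) 9.507804
ridge [0.5418 0.2478 0.1025] -0.0024289142559850772 0.05565754931844948
t 0.03 84 [0.5508 0.1415 0.0572] zmax [0.0622 0.0674 0.0692] ((0.5523415207862854, 0.14242330193519592), (0.09012269228696823, 0.00433704536408186), 9.511489868164062) 9.377716
t 0.055 57 [0.5511 0.1421 0.0642] zmax [0.0642 0.068  0.0693] ((0.5518225431442261, 0.14233636856079102), (0.08746986091136932, 0.00433704536408186), 9.511489868164062) 9.474014
t 0.06 52 [0.5506 0.1422 0.0648] zmax [0.0646 0.068  0.0694] ((0.5518225431442261, 0.14233636856079102), (0.08746986091136932, 0.00433704536408186), 9.511489868164062) 9.829743
ridge [0.5419 0.2495 0.1022] -0.0021180710004163163 0.057359480290833764
```

```bash
python3 - <<'E'
from h import *
np.set_printoptions(precision=4,suppress=True)
a=cam('scene');b=cam('top')
s1,s2=(265+115/5,95+264/5),(265+252/5,95+299/5)
t1,t2=(200+338/5,205+98/5),(200+347/5,205+260/5)
for s,t in((s1,t2),(s2,t1)): print('tri',tri(a,s,b,t))
# profile along box y at bx = -25mm and +30
ax=np.radians(7.76);ex=np.array([np.cos(ax),np.sin(ax),0]);ey=np.array([-np.sin(ax),np.cos(ax),0]);C=np.array([.5517,.193,0])
for c,n in((a,'s'),(b,'t')):
  g=cv2.cvtColor(c['color'],cv2.COLOR_RGB2GRAY).astype(np.float32)
  for z,name in((.076,'cover'),):
    prof=[]
    ys=np.arange(-.14,.1401,.002)
    for y in ys:
        v=[]
        for x in list(np.arange(-.045,-.028,.003))+list(np.arange(.03,.046,.003)):
            p=proj(c,C+ex*x+ey*y+[0,0,z]); v.append(cv2.getRectSubPix(g,(1,1),(float(p[0]),float(p[1])))[0,0])
        prof.append(np.mean(v))
    for i in range(0,len(ys)):
        if abs(ys[i])<.02 or ys[i]>.1 : print(n,'%.3f %d'%(ys[i],prof[i]),end=' | ')
    print()
E
```

```text
tri (array([0.5068, 0.1338, 0.0677]), np.float64(0.0030246297297144295))
tri (array([0.5966, 0.1459, 0.0745]), np.float64(0.004606847550498063))
s -0.020 20 | s -0.018 21 | s -0.016 22 | s -0.014 24 | s -0.012 27 | s -0.010 31 | s -0.008 37 | s -0.006 46 | s -0.004 57 | s -0.002 70 | s 0.000 84 | s 0.002 95 | s 0.004 102 | s 0.006 107 | s 0.008 109 | s 0.010 109 | s 0.012 109 | s 0.014 109 | s 0.016 109 | s 0.018 110 | s 0.100 109 | s 0.102 109 | s 0.104 109 | s 0.106 109 | s 0.108 110 | s 0.110 110 | s 0.112 109 | s 0.114 108 | s 0.116 107 | s 0.118 106 | s 0.120 106 | s 0.122 108 | s 0.124 111 | s 0.126 115 | s 0.128 119 | s 0.130 123 | s 0.132 125 | s 0.134 126 | s 0.136 126 | s 0.138 126 | s 0.140 126 | 
t -0.020 61 | t -0.018 54 | t -0.016 42 | t -0.014 33 | t -0.012 26 | t -0.010 22 | t -0.008 26 | t -0.006 44 | t -0.004 71 | t -0.002 99 | t 0.000 114 | t 0.002 120 | t 0.004 121 | t 0.006 121 | t 0.008 121 | t 0.010 121 | t 0.012 121 | t 0.014 121 | t 0.016 121 | t 0.018 122 | t 0.100 121 | t 0.102 121 | t 0.104 121 | t 0.106 121 | t 0.108 121 | t 0.110 121 | t 0.112 121 | t 0.114 120 | t 0.116 116 | t 0.118 105 | t 0.120 92 | t 0.122 96 | t 0.124 113 | t 0.126 127 | t 0.128 132 | t 0.130 133 | t 0.132 133 | t 0.134 133 | t 0.136 133 | t 0.138 133 | t 0.140 133 |
```

The travel at the stop is uncertain by a few mm in the images, so I'll push once more with closed fingers from the -y side to make sure.

```bash
python3 -c "
from h import *
go([.547,.219,.26],97.76)"
python3 -m creep '[[[0.014,-0.023,0,0.035,0.006,0,0],[0,0,0,0.04,0.008,0,0],[0,0,0,0.04,0.008,0,0],[0,0,0,0.04,0.008,0,0],[0,0,0,0.04,0.008,0,0],[0,0,0,0.035,0.008,0,0],[0,0,0,0,0,0.02,0],[0,0,0,0,0,0.02,0],[0,0,0,0,0,0,0]]]' 40
python3 -c "
from h import *
go([.547,.219,.158],97.76)"
```

```text
t 6.30 pos [ 0.5203 -0.0205  0.3102] xang 100.06 tilt [ 0.0094  0.0272 -0.9996] F [ 0.4 -0.1  0. ] w 60.1mm
  shift mm [229.8  67.3  56.9]
  turn [ 0.0135 -0.0254  0.0399]
t: 7.05
eef_pos: [0.5223, 0.2372, 0.2712]
tool_rot: [-0.002, 0.636, 0.772, 0.004]
contact_force: [-1.2, -0.9, -0.2]
gripper_width: -0.001
t 7.05 pos [0.5223 0.2372 0.2712] xang 101.08 tilt [ 0.0029  0.0083 -1.    ] F [-1.2 -0.9 -0.2] w -0.1mm
  shift mm [-23.5  20.3 113.1]
  turn [ 0.0042 -0.0077  0.0579]
```

```bash
python3 -m creep '[[[0.004,-0.008,0.058,-0.02,0.018,0.01,0],[0,0,0,-0.003,0.002,0.02,0],[0,0,0,0,0,0.02,0],[0,0,0,0,0,0.01,0],[0,0,0,0,0,0,0]]]' 40 >/dev/null
python3 -c "
from h import *
go([.547,.219,.158],97.76)"
```

```text
t 7.47 pos [0.5461 0.224  0.2119] xang 98.15 tilt [ 0.001   0.0019 -1.    ] F [-0.3  0.  -0.7] w -0.3mm
  shift mm [-5.2  0.1 53.8]
  turn [ 0.0013 -0.0017  0.0067]
```

```bash
python3 -m creep '[[[0,0,0.006,-0.006,0,0.018,0],[0,0,0,0,0,0.018,0],[0,0,0,0,0,0.012,0],[0,0,0,0,0,0.005,0],[0,0,0,0,0,0,0]]]' 40
python3 -m creep '[[[0,0,0,0.005,0,0,0],[0,0,0,0.005,0,0,0],[0,0,0,0.003,0,0,0],[0,0,0,0.003,0,0,0]]]' 40
python3 -m creep '[[[0,0,0,0.004,0,0,0],[0,0,0,0.004,0,0,0]]]' 40
```

```text
t: 7.88
eef_pos: [0.5486, 0.221, 0.1623]
tool_rot: [0.0, 0.656, 0.754, 0.004]
contact_force: [-0.2, -0.4, -0.1]
gripper_width: -0.0
t: 8.22
eef_pos: [0.5477, 0.2324, 0.1645]
tool_rot: [0.003, 0.658, 0.753, 0.002]
contact_force: [1.8, -9.5, -1.2]
gripper_width: 0.003
t: 8.38
eef_pos: [0.5477, 0.2331, 0.1646]
tool_rot: [0.006, 0.66, 0.751, -0.002]
contact_force: [1.9, -10.3, -1.7]
gripper_width: -0.001
```

A steady 10 N, far above the 1.5 N of friction, no longer moves the cover. It is at its stop. Next I'll go over the clip, high enough to clear everything.

```bash
python3 -m creep '[[[0,0,0,-0.008,0,0,0],[0,0,0,-0.005,0,-0.01,0],[0,0,0,0,0,-0.03,0.02],[0,0,0,0,0,-0.035,0.04],[0,0,0,0,0,-0.035,0.06],[0,0,0,-0.02,0,0,0.06],[0,0,0,-0.035,0,0,0.06],[0,0,0,-0.035,0,0,0.06],[0,0,0,-0.035,0,0,0.06],[0,0,0,-0.035,0,0,0.06],[0,0,0,-0.035,0,0,0.06],[0,0,0,-0.035,0,0,0.06],[0,0,0,-0.035,0,0,0.06],[0,0,0,0,0,0,0.06]]]' 40 >/dev/null
python3 - <<'E'
from h import *
np.set_printoptions(precision=4,suppress=True)
go([.603,-.173,.28],92.7)
b=cam('top')
cv2.imwrite('pics/t3.png',np.clip(b['color'][180:280,190:430,::-1]*1.6,0,255).astype(np.uint8).repeat(3,0).repeat(3,1))
E
```

```text
t 9.55 pos [ 0.5896 -0.0435  0.3034] xang 98.34 tilt [ 0.0338  0.006  -0.9994] F [ 0.2 -1.5  0.4] w 60.0mm
  shift mm [-130.1   -6.3   23.1]
  turn [ 0.0342 -0.0027  0.0985]
```

View pics/t3.png

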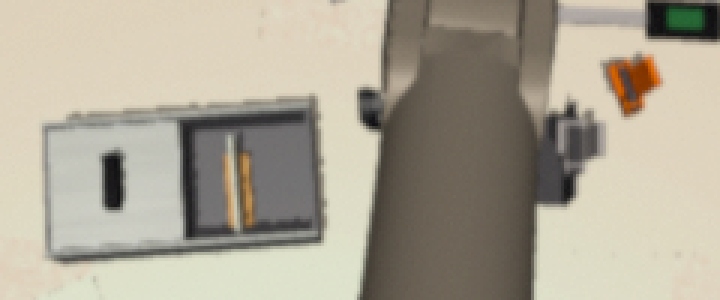

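```bash
python3 -m creep '[[[0.034,-0.003,0.098,-0.03,-0.006,0,0.06],[0,0,0,-0.03,0.002,0,0.06],[0,0,0,-0.03,0.002,0,0.06],[0,0,0,-0.02,0.002,0.01,0.06],[0,0,0,0,0,0,0.06]]]' 40 >/dev/null
python3 -c "
from h import *
go([.603,-.1725,.28],92.7)"
```

```text
t 10.02 pos [ 0.6008 -0.1461  0.299 ] xang 93.23 tilt [ 0.0085  0.0089 -0.9999] F [-0.4 -1.2 -0.5] w 60.2mm
  shift mm [-26.7   0.5  18.8]
  turn [ 0.009  -0.0084  0.0092]
```

```bash
python3 -m creep '[[[0.009,-0.008,0.009,-0.018,0,0.01,0.065],[0,0,0,-0.009,0,0.02,0.065],[0,0,0,0,0,0.02,0.065],[0,0,0,0,0,0.015,0.065],[0,0,0,0,0,0,0.065]]]' 40 >/dev/null
python3 -c "
from h import *
go([.603,-.1725,.174],92.7)"
```

```text
t 10.43 pos [ 0.6059 -0.1692  0.2355] xang 93.04 tilt [ 0.0077  0.0031 -1.    ] F [0.1 0.  0.1] w 64.6mm
  shift mm [-3.3 -3.6 61.5]
  turn [ 0.0078 -0.0027  0.0059]
```

```bash
python3 -m creep '[[[0.008,-0.003,0.006,-0.0033,-0.0036,0.012,0.065],[0,0,0,0,-0.001,0.012,0.065],[0,0,0,0,-0.001,0,0.065]]]' 40 >/dev/null
python3 - <<'E'
from h import *
go([.603,-.1725,.174],92.7)
a=cam('scene');b=cam('top')
f=lambda c,x0,y0,w,h,s:cv2.resize(np.clip(c['color'][y0:y0+h,x0:x0+w]*1.8,0,255).astype(np.uint8),(w*s,h*s),interpolation=cv2.INTER_CUBIC)
save('clip2',np.hstack([f(a,215,165,80,100,5),f(b,340,170,80,100,5)]))
E
```

```text
t 10.68 pos [ 0.6016 -0.1703  0.2111] xang 92.89 tilt [ 9.e-04  6.e-04 -1.e+00] F [ 0.1  0.3 -0.9] w 65.1mm
  shift mm [-2.3  1.2 37.1]
  turn [ 0.0009 -0.0006  0.0033]
```

View pics/clip2.png

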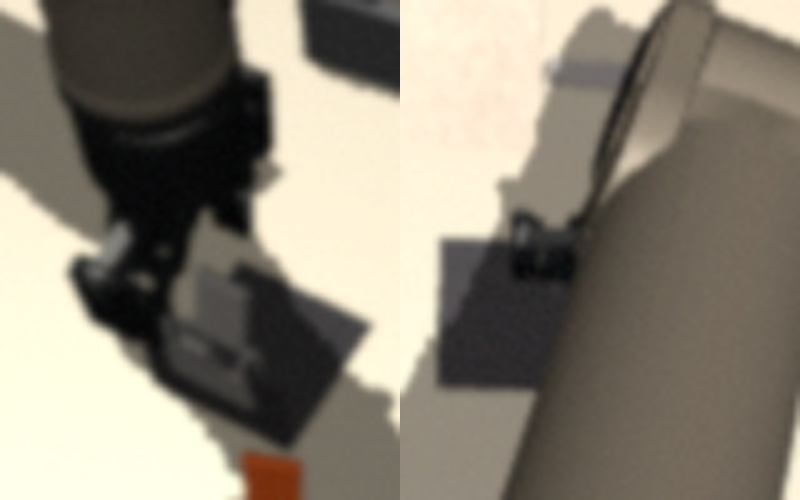

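In the scene crop the fingers straddle the levers: one at (120,280), the other at (235,200) behind the levers. The levers themselves are free between them. I'll go down the last 37 mm.

```bash
python3 -m creep '[[[0,0,0.003,-0.002,0,0.012,0.065],[0.002,0,0,-0.001,-0.001,0.012,0.065],[0.002,0,0,0,-0.001,0.008,0.065],[0,0,0,0,0,0,0.065]]]' 40 >/dev/null
python3 -c "
from h import *
go([.603,-.1725,.174],92.7)"
```

```text
t 11.12 pos [ 0.6017 -0.1745  0.1801] xang 92.68 tilt [ 3.2e-03 -8.0e-04 -1.0e+00] F [-0.4 -0.1 -0.8] w 64.9mm
  shift mm [1.9 1.4 6.1]
  turn [ 0.0031  0.0009 -0.0003]
```

```bash
python3 -m creep '[[[0.003,0,0,0.0015,0.001,0.005,0.055],[0,0,0,0,0,0.001,0.05],[0,0,0,0,0,0,0.046],[0,0,0,0,0,0,0.046]]]' 40 
python3 -c "
from h import *
go([.603,-.1725,.174],92.7)"
```

```text
t: 11.45
eef_pos: [0.6024, -0.1728, 0.1726]
tool_rot: [-0.0, 0.69, 0.723, -0.001]
contact_force: [0.0, -0.2, 0.2]
gripper_width: 0.537
t 11.45 pos [ 0.6024 -0.1728  0.1726] xang 92.67 tilt [-1.7e-03 -6.0e-04 -1.0e+00] F [ 0.  -0.2  0.2] w 45.8mm
  shift mm [ 0.2  0.6 -1.4]
  turn [-0.0017  0.0006 -0.0006]
```

```bash
python3 -m creep '[[[0,0,0,0,0,0,0.042],[0,0,0,0,0,0,0.038],[0,0,0,0,0,0,0.038]]]' 40
python3 -m creep '[[[0,0,0,0,0,-0.001,0.032],[0,0,0,0,0,0,0.026],[0,0,0,0,0,0,0.02],[0,0,0,0,0,0,0.014],[0,0,0,0,0,0,0.010],[0,0,0,0,0,0,0.010],[0,0,0,0,0,0,0.010]]]' 40
python3 - <<'E'
from h import *
go([.603,-.1725,.174],92.7)
a=cam('scene');b=cam('top')
f=lambda c,x0,y0,w,h,s:cv2.resize(np.clip(c['color'][y0:y0+h,x0:x0+w]*1.8,0,255).astype(np.uint8),(w*s,h*s),interpolation=cv2.INTER_CUBIC)
save('clip3',np.hstack([f(a,215,165,80,100,5),f(b,340,170,80,100,5)]))
E
```

```text
t: 11.7
eef_pos: [0.6034, -0.1732, 0.1748]
tool_rot: [0.001, 0.691, 0.723, -0.0]
contact_force: [-0.0, 0.1, -0.5]
gripper_width: 0.448
t: 12.28
eef_pos: [0.6045, -0.1743, 0.1788]
tool_rot: [0.003, 0.691, 0.723, 0.001]
contact_force: [-0.0, -1.0, 1.1]
gripper_width: 0.196
t 12.28 pos [ 0.6045 -0.1743  0.1788] xang 92.62 tilt [ 0.0054 -0.0023 -1.    ] F [-0.  -1.   1.1] w 16.7mm
  shift mm [ 1.9 -1.5  4.8]
  turn [ 0.0053  0.0026 -0.0014]
```

View pics/clip3.png

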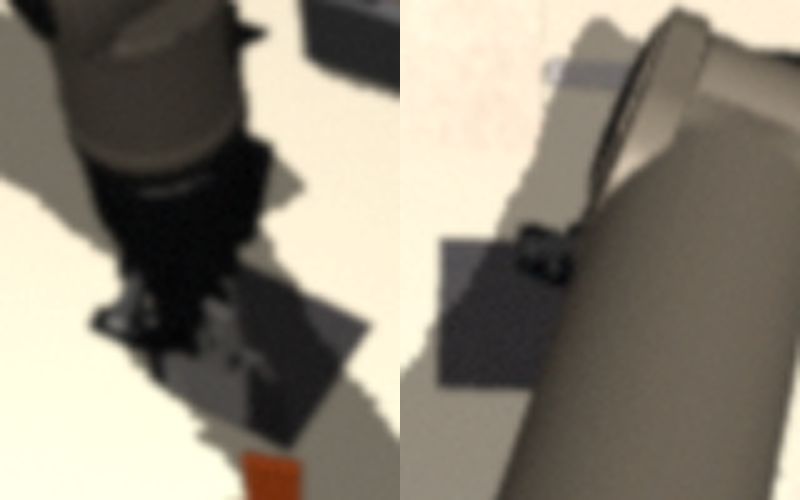

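The fingers stopped at 16.7 mm, about the fully squeezed 19 mm, so both levers are held with the clip open. I'll lift straight up.

```bash
python3 -m creep '[[[0,0,0,0,0,-0.008,0.010],[0,0,0,0,0,-0.012,0.010],[0,0,0,0,0,-0.015,0.010],[0,0,0,0,0,-0.02,0.010],[0,0,0,0,0,-0.02,0.01],[0,0,0,0,0,-0.02,0.01],[0,0,0,0,0,-0.02,0.01],[0,0,0,0,0,0,0.01]]]' 40
python3 - <<'E'
from h import *
go([.5515,.142,.28],99.5)
a=cam('scene');b=cam('top')
f=lambda c,x0,y0,w,h,s:cv2.resize(np.clip(c['color'][y0:y0+h,x0:x0+w]*1.8,0,255).astype(np.uint8),(w*s,h*s),interpolation=cv2.INTER_CUBIC)
save('clip4',np.hstack([f(a,215,145,80,120,5),f(b,340,150,80,120,5)]))
E
```

```text
t: 13.05
eef_pos: [0.6026, -0.1736, 0.3026]
tool_rot: [0.001, 0.691, 0.723, -0.0]
contact_force: [0.4, -0.3, -0.5]
gripper_width: 0.195
t 13.05 pos [ 0.6026 -0.1736  0.3026] xang 92.60 tilt [ 0.0015 -0.0015 -1.    ] F [ 0.4 -0.3 -0.5] w 16.7mm
  shift mm [317.6 -36.7  22. ]
  turn [ 0.0013  0.0016 -0.1204]
```

View pics/clip4.png

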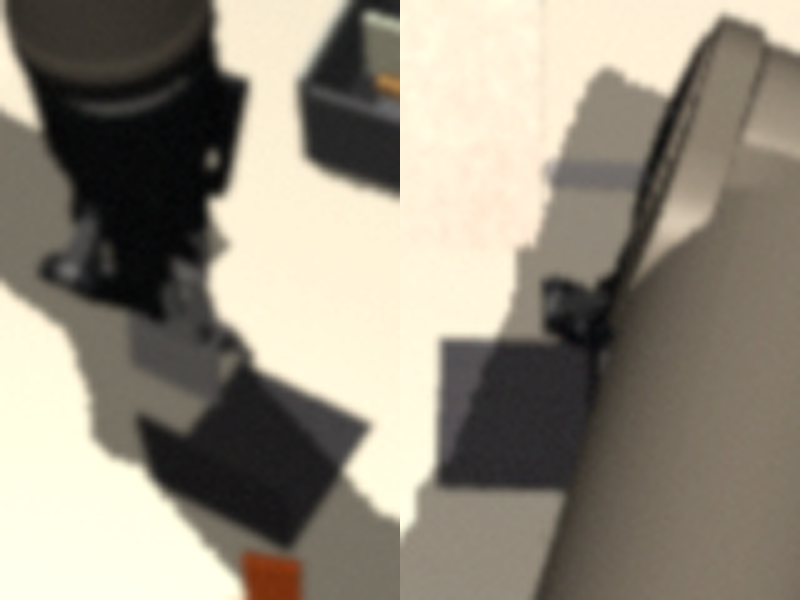

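The clip is off the bookend, hanging open under the gripper at scene crop (180,340), and the bookend is still standing. I'll carry it over the card at this height with gentle ramps.

```bash
python3 -m creep '[[[0,0,-0.03,0.01,-0.002,0,0.01],[0,0,-0.03,0.018,-0.003,0,0.01],[0,0,-0.03,0.025,-0.003,0,0.01],[0,0,-0.03,0.025,-0.003,0,0.01],[0,0,0,0.025,0,0,0.01],[0,0,0,0.025,0,0,0.01],[0,0,0,0.025,0,0,0.01],[0,0,0,0.025,0,0,0.01],[0,0,0,0.025,0,0,0.01],[0,0,0,0.02,0,0,0.01],[0,0,0,0.012,0,0,0.01],[0,0,0,0,0,0,0.01],[0,0,0,0,0,0,0.01]]]' 40 >/dev/null
python3 -c "
from h import *
go([.5515,.142,.28],99.5)"
```

```text
t 14.23 pos [0.5338 0.0868 0.284 ] xang 101.97 tilt [-3.390e-02 -5.000e-04 -9.994e-01] F [ 0.1 -0.8 -1.4] w 16.4mm
  shift mm [50.3 28.9  3.4]
  turn [-0.0335 -0.0058  0.0433]
```

```bash
python3 -m creep '[[[-0.033,-0.006,0.043,0.012,0.006,-0.006,0.01],[0,0,0,0.015,0.008,-0.004,0.01],[0,0,0,0.012,0.007,0,0.01],[0,0,0,0.006,0.003,0,0.01],[0,0,0,0,0,0,0.01],[0,0,0,0,0,0,0.01]]]' 40 >/dev/null
python3 - <<'E'
from h import *
go([.5515,.142,.28],99.5)
a=cam('scene');b=cam('top')
f=lambda c,x0,y0,w,h,s:cv2.resize(np.clip(c['color'][y0:y0+h,x0:x0+w]*1.8,0,255).astype(np.uint8),(w*s,h*s),interpolation=cv2.INTER_CUBIC)
save('clip5',np.hstack([f(a,255,70,80,120,5),f(b,210,150,80,120,5)]))
P=cloud(a)
m=(abs(P[...,0]-.55)<.04)&(abs(P[...,1]-.14)<.06)&(P[...,2]>.11)&(P[...,2]<.22)
q=P[m]; 
for lo in np.arange(.11,.22,.01):
    k=q[(q[:,2]>=lo)&(q[:,2]<lo+.01)]
    if len(k): print('%.2f'%lo,len(k),np.round(k.min(0),3),np.round(k.max(0),3))
E
```

```text
t 14.73 pos [0.548  0.1336 0.2906] xang 99.41 tilt [-0.0056 -0.0046 -1.    ] F [-0.6 -1.2 -1.1] w 16.9mm
  shift mm [ 7.7  4.9 10.5]
  turn [-0.0063  0.0036 -0.0015]
0.15 1 [0.564 0.122 0.159] [0.564 0.122 0.159]
0.16 55 [0.523 0.114 0.16 ] [0.573 0.151 0.17 ]
0.17 53 [0.522 0.115 0.17 ] [0.574 0.151 0.18 ]
0.18 57 [0.523 0.116 0.18 ] [0.574 0.149 0.19 ]
0.19 71 [0.521 0.118 0.19 ] [0.572 0.147 0.2  ]
0.20 34 [0.524 0.122 0.2  ] [0.568 0.142 0.21 ]
0.21 16 [0.539 0.12  0.211] [0.563 0.142 0.22 ]
```

View pics/clip5.png

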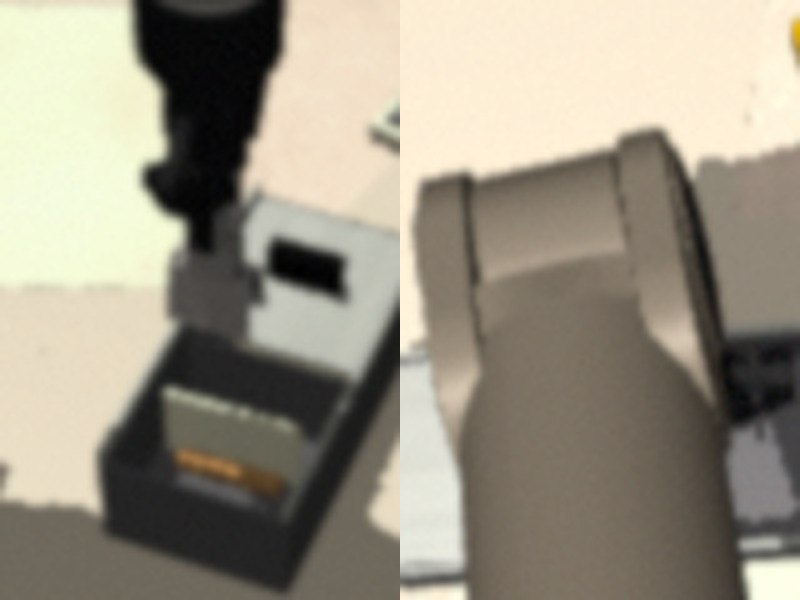

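```bash
cat > cl.py <<'E'
from h import *
def clip(c):
    o,R=pose(); P=cloud(c); L=(P-o['eef_pos'])@R
    m=(abs(L[...,0])<.035)&(abs(L[...,1])<.035)&(L[...,2]>.075)&(L[...,2]<.145)
    q=L[m]*1000
    for lo in range(75,145,6):
        k=q[(q[:,2]>=lo)&(q[:,2]<lo+6)]
        if len(k)>3:
            n=k[k[:,0]<0];f=k[k[:,0]>=0]
            print(lo,'near x',len(n),np.round(np.percentile(n[:,0],[10,50,90]),1) if len(n) else '','far x',len(f),np.round(np.median(f[:,0]),1) if len(f) else '','y',np.round([k[:,1].min(),k[:,1].max()],1),'zmax',round(k[:,2].max(),1))
    return L,m
E
python3 -c "
from cl import *
clip(cam('scene')); print(); clip(cam('top'))"
```

```text
75 near x 7 [-8.8 -7.3 -5.8] far x 1 4.3 y [-12.7  14.8] zmax 79.9
81 near x 18 [-8.9 -7.2 -5.3] far x 3 6.4 y [-13.2  14. ] zmax 86.9
87 near x 21 [-8.7 -6.5 -3.2] far x 6 6.1 y [-24.4  26.6] zmax 93.0
93 near x 39 [-9.3 -7.5 -1.8] far x 13 4.0 y [-26.7  24.8] zmax 98.6
99 near x 30 [-10.4  -8.6  -6.9] far x 2 7.0 y [-26.1  24.3] zmax 104.7
105 near x 34 [-12.3  -9.8  -8. ] far x 2 10.4 y [-26.   24.5] zmax 110.9
111 near x 27 [-13.3 -11.4  -9.8] far x 1 10.8 y [-25.1  24.3] zmax 116.5
117 near x 31 [-13.8 -11.6  -9.1] far x 5 11.7 y [-26.3  24.3] zmax 123.0
123 near x 28 [-15.2 -13.6 -12.1] far x 3 13.5 y [-24.8  24.5] zmax 128.9
129 near x 12 [-13.5 -12.9 -10.8] far x 1 13.2 y [-24.8  23.4] zmax 133.3
```

The clip hangs straight and open. Its jaws lie symmetrically at ±13 mm about the tool, their lower edges about 132 mm below the TCP and the pivot about 98 mm below. With the edge at 0.065 m, a TCP height of about 0.183 m puts it 14 mm between the jaws. I'll align first.

```bash
python3 -m creep '[[[-0.006,0.004,0,0.006,0.003,0.004,0.01],[0,0,0,0.003,0.0025,0.008,0.01],[0,0,0,0,0,0.006,0.01],[0,0,0,0,0,0,0.01],[0,0,0,0,0,0,0.01]]]' 40 >/dev/null
python3 -c "
from h import *
go([.5512,.143,.25],99.5)"
```

```text
t 15.35 pos [0.5521 0.1422 0.2705] xang 99.21 tilt [ 0.e+00  7.e-04 -1.e+00] F [-0.4 -0.2 -0.3] w 16.6mm
  shift mm [ 0.9 -0.8 20.5]
  turn [ 0.0001 -0.0006 -0.0051]
```

```bash
python3 -m creep '[[[0,0,-0.005,0.001,-0.001,0.01,0.01],[0,0,0,0,-0.0005,0.012,0.01],[0,0,0,0,-0.0005,0.012,0.01],[0,0,0,0,0,0.006,0.01],[0,0,0,0,0,0,0.01],[0,0,0,0,0,0,0.01]]]' 40 >/dev/null
python3 - <<'E'
from cl import *
go([.5512,.143,.183],99.5)
a=cam('scene'); clip(a)
f=lambda c,x0,y0,w,h,s:cv2.resize(np.clip(c['color'][y0:y0+h,x0:x0+w]*1.8,0,255).astype(np.uint8),(w*s,h*s),interpolation=cv2.INTER_CUBIC)
save('clip6',f(a,255,90,100,90,7))
E
```

```text
t 15.85 pos [0.5494 0.1428 0.2268] xang 99.57 tilt [-5.e-04  2.e-04 -1.e+00] F [-0.2  0.5 -0.6] w 16.6mm
  shift mm [-0.1  1.8 43.8]
  turn [-0.0005 -0.0003  0.0011]
75 near x 8 [-9.3 -8.1 -6.8] far x 1 5.9 y [-13.8  14.6] zmax 80.5
81 near x 14 [-9.5 -7.9 -6.6] far x 1 7.1 y [-13.5  14. ] zmax 87.0
87 near x 18 [-9.3 -8.3 -1.6] far x 5 6.7 y [-23.1  19.2] zmax 92.9
93 near x 36 [-9.7 -6.7 -0.9] far x 6 6.4 y [-26.5  25.6] zmax 98.7
99 near x 28 [-10.2  -9.   -7.4] far x 4 8.4 y [-24.2  24.6] zmax 105.0
105 near x 22 [-12.  -10.1  -8.7] far x 1 10.0 y [-23.1  23.2] zmax 110.7
111 near x 28 [-13.  -11.2  -8.2] far x 2 11.2 y [-26.4  23.7] zmax 116.7
117 near x 23 [-14.5 -12.3 -10.2] far x 0  y [-26.2  22.1] zmax 122.6
123 near x 32 [-15.6 -13.1 -11.5] far x 3 14.0 y [-26.4  23.6] zmax 128.9
129 near x 7 [-15.6 -13.4 -12.1] far x 2 18.0 y [-26.1  22.7] zmax 133.8
```

View pics/clip6.png

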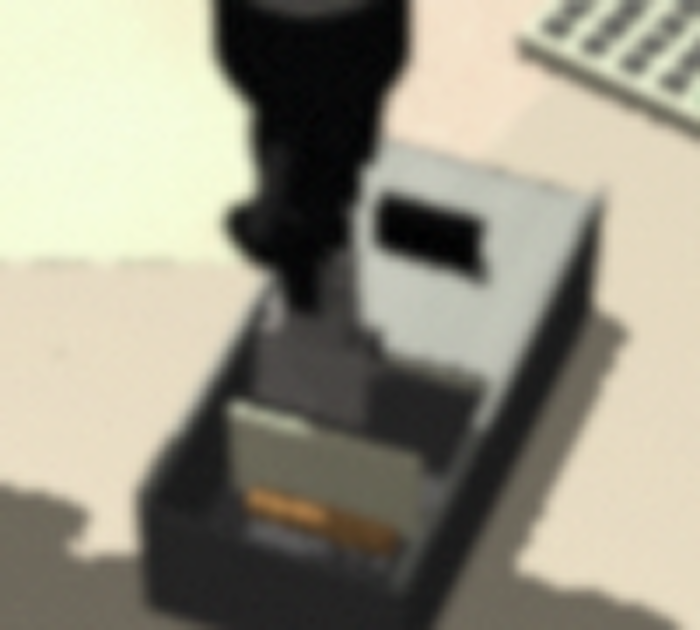

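The crop shows the front jaw at (310,380), parallel to the card's top edge (230,405)–(425,460) and about in its middle. Before going down I'll check the card in tool coordinates.

```bash
python3 - <<'E'
from h import *
a=cam('scene'); o,R=pose()
P=cloud(a); L=(P-o['eef_pos'])@R*1000; Z=P[...,2]
m=(abs(L[...,0])<25)&(abs(L[...,1])<50)&(Z>.028)&(Z<.078)
q=L[m]; z=Z[m]
for lo in np.arange(.03,.078,.006):
    k=q[(z>=lo)&(z<lo+.006)]
    if len(k)>3:
        p=np.polyfit(k[:,1],k[:,0],1); print('%.3f'%lo,len(k),'x med %.1f'%np.median(k[:,0]),'slope deg %.1f at0 %.1f'%(np.degrees(p[0]),p[1]),'y',np.round(np.percentile(k[:,1],[2,98]),1))
E
```

```text
0.030 31 x med -1.9 slope deg -1.2 at0 -1.9 y [-41.8  42.1]
0.036 36 x med -2.0 slope deg 0.1 at0 -1.9 y [-41.1  43.7]
0.042 27 x med -1.7 slope deg -3.0 at0 -1.4 y [-46.6  40.8]
0.048 36 x med -2.0 slope deg -1.2 at0 -1.9 y [-42.   43.9]
0.054 28 x med -2.1 slope deg -0.0 at0 -2.0 y [-39.4  41.5]
0.060 46 x med -1.7 slope deg 0.2 at0 -1.7 y [-40.4  43.3]
0.066 23 x med -2.0 slope deg 0.3 at0 -1.9 y [-40.4  41.6]
```

The card's front face lies at -1.9 mm in tool x, so its middle plane is at 0, within about 1° of parallel and 1 mm of centred. I'll go down slowly, in two stages.

```bash
python3 -m creep '[[[0,0,0,0,0.001,0.006,0.01],[0,0,0,0,0,0.007,0.01],[0,0,0,0,0,0.006,0.01],[0,0,0,0,0,0.002,0.01],[0,0,0,0,0,0,0.01]]]' 40 >/dev/null
python3 -c "
from h import *
go([.5508,.143,.183],99.5)"
```

```text
t 16.37 pos [0.552  0.1434 0.2059] xang 99.56 tilt [ 0.0039  0.002  -1.    ] F [ 0.  -0.1 -1.1] w 16.4mm
  shift mm [-0.2 -1.3 22.9]
  turn [ 0.0041 -0.0013  0.0011]
```

```bash
python3 -m creep '[[[0.004,-0.001,0,0,-0.001,0.006,0.01],[0,0,0,0,0,0.007,0.01],[0,0,0,0,-0.0005,0.006,0.01],[0,0,0,0,0,0.002,0.01],[0,0,0,0,0,0,0.01]]]' 40 >/dev/null
python3 -c "
from h import *
go([.5508,.143,.183],99.5)"
```

```text
t 16.78 pos [0.5502 0.1431 0.1824] xang 99.57 tilt [-8.e-04 -0.e+00 -1.e+00] F [-0.6  1.   0. ] w 16.7mm
  shift mm [-0.2  0.6 -0.6]
  turn [-0.0008 -0.0001  0.0012]
```

```bash
python3 -m creep '[[[0,0,0,0,0,0,0.01],[0,0,0,0,0,0,0.01],[0,0,0,0,0,0,0.01]]]' 40
python3 - <<'E'
from cl import *
a=cam('scene');b=cam('top'); clip(a)
go([.5508,.143,.183],99.5)
f=lambda c,x0,y0,w,h,s:cv2.resize(np.clip(c['color'][y0:y0+h,x0:x0+w]*1.8,0,255).astype(np.uint8),(w*s,h*s),interpolation=cv2.INTER_CUBIC)
save('clip7',f(a,255,90,100,90,7)); save('scene7',a['color'],1.25)
o,R=pose();L=(cloud(a)-o['eef_pos'])@R*1000;Z=cloud(a)[...,2]
m=(abs(L[...,0])<8)&(abs(L[...,1])>28)&(abs(L[...,1])<48)&(Z>.04)&(Z<.078); k=L[m]
print('card face',len(k),np.median(k[k[:,1]<0,0]),np.median(k[k[:,1]>0,0]),np.percentile(k[:,1],[2,98]))
E
```

```text
t: 17.03
eef_pos: [0.5502, 0.1431, 0.1821]
tool_rot: [-0.0, 0.646, 0.764, -0.0]
contact_force: [-0.0, -0.3, -0.3]
gripper_width: 0.196
75 near x 6 [-9.2 -8.6 -7.6] far x 3 5.7 y [-16.2  14.3] zmax 80.9
81 near x 14 [-9.6 -8.  -6.4] far x 2 6.8 y [-12.7  14. ] zmax 86.2
87 near x 22 [-10.5  -8.5  -5. ] far x 8 5.4 y [-23.4  20.9] zmax 93.0
93 near x 26 [-9.7 -7.3 -1.9] far x 9 7.5 y [-27.6  25. ] zmax 98.8
99 near x 26 [-11.2  -8.6  -6.8] far x 2 8.2 y [-26.1  22.8] zmax 104.7
105 near x 25 [-12.5 -10.5  -8.2] far x 1 7.9 y [-26.2  23.1] zmax 110.8
111 near x 27 [-12.8 -10.6  -3.3] far x 1 2.1 y [-26.9  33.6] zmax 117.0
117 near x 34 [-14.1 -11.7  -1.6] far x 4 11.7 y [-34.1  33. ] zmax 123.0
123 near x 29 [-16.  -13.7  -3. ] far x 4 11.5 y [-32.5  33.6] zmax 128.9
129 near x 13 [-13.7  -4.3  -1.3] far x 2 14.9 y [-33.3  33.7] zmax 134.6
135 near x 4 [-5.3 -2.5 -1. ] far x 1 0.6 y [-34.6  35. ] zmax 140.5
t 17.13 pos [0.5502 0.1431 0.1823] xang 99.56 tilt [-1.e-03 -1.e-04 -1.e+00] F [ 0.   0.5 -1. ] w 16.6mm
  shift mm [-0.2  0.6 -0.7]
  turn [-0.001  -0.0001  0.0011]
card face 58 -1.692186062175383 -1.791732404472535 [-43.79941898  43.57189145]
```

View pics/clip7.png

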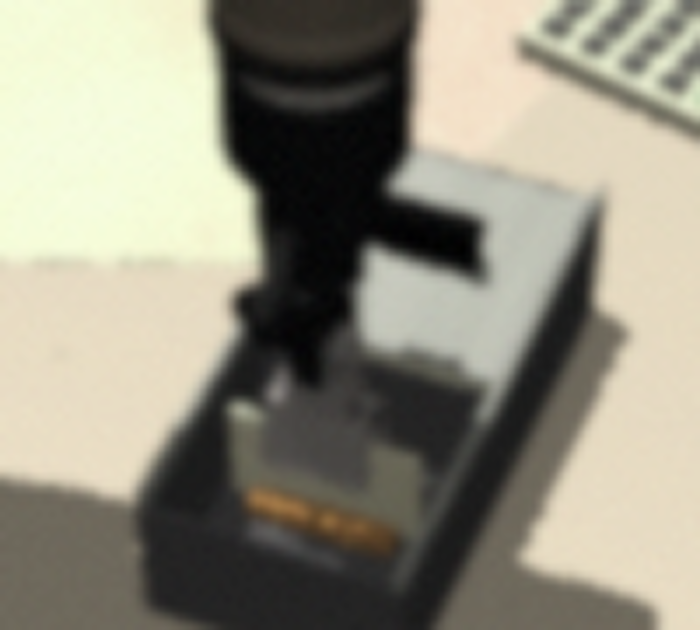

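View pics/scene7.png

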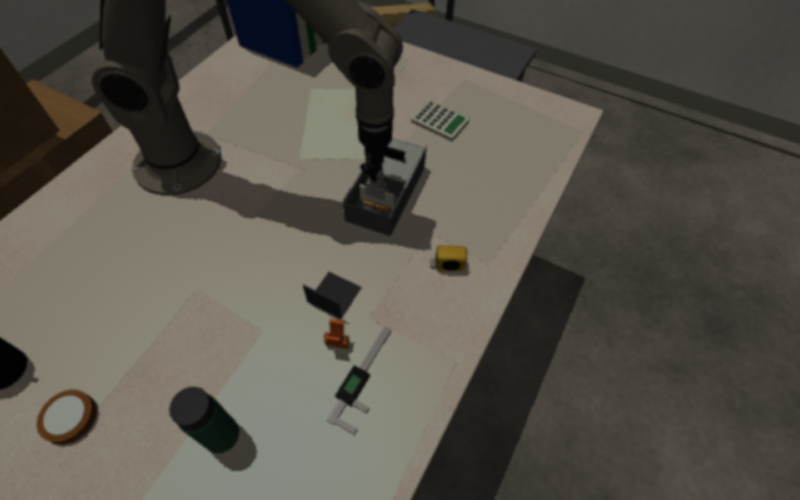

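The front jaw hangs at (315,450) in front of the card's middle, with white card showing on both sides of it. The card's middle plane is centred between the jaws (face at -1.8 mm, jaws at ±13 mm), the edge is about 14 mm inside, there is no contact force, and the other things are where they were. I'll hand in.

```bash
python3 -c "
from h import *
hand_in(); go([.5508,.143,.183],99.5)"
```

```text
the job is handed in; nothing more can be done
the job is handed in; nothing more can be done
```

I slid the cover to its far stop, then squeezed the steel clip, lifted it off the bookend and brought it down open over the middle of the job card. It was still held wide open there when I handed in, at about 17 s.

**Clip and card, last checks:**
- The fingers had stopped at 16.7 mm, in line with the levers being fully squeezed.
- The jaws lay at about ±13 mm around the card, whose middle plane was centred between them to within about 1 mm.
- The clip was within about 1° of parallel to the card. Along the edge it was central to about 1–2 mm.
- The card's edge was about 14 mm between the jaws, and the measured contact force was around zero (1 N or less).

**Other things:** in the last picture the tape measure, calculator, caliper and flask looked unmoved.

**Where checks disagreed:**
- **Cover:** the camera measurements put it 0 to 4 mm short of its stop. I pushed again with closed fingers, and it held against about 10 N. Its friction is only about 1.5 N, so I take it to be at the stop.
- **Card edge:** hand-picked pixels from the two views gave 0.068–0.075 m for its height. The depth readings gave about 0.065–0.069 m, so I worked with 0.065 m, which also matches your figure.

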